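Serve the truffle dish from the turntable

TASK

Turn the wooden turntable anticlockwise (seen from above) all the way to its stop, so that the hooped dish comes round to the near side. Then lift the dish by its hoop at least 6 cm clear of the turntable and only then turn it a quarter turn in the air, so that its thumb tab points straight across the table at the guest's (far) side; keep the dish level and the loose truffle ball in its middle all the while, do not touch the ball, leave the turntable at its stop, and do not knock over a tub, bottle or can or shift those standing on the table. Finish while holding the dish up like that over the turntable, still, with nothing else under it: do not put it down or let go.

Things in the scene. Friction and masses are not known exactly. Their poses are not given: they have to be found in the camera images.
- guest_side (a point): a point on the black table top (z = 0) between the turntable and the guest's far edge; it only tells which way the guest's side lies: its x axis is world +x, straight across the table away from the robot
- turntable: fixed base of the turntable (lazy Susan), origin on the table at the turning axis, z up; it can stand turned by up to 0.25 rad. The round wooden top above it, 340 mm across, 12 mm thick, has its upper face 45 mm above the table
- rotor (a joint): angle of the turntable's top in rad, growing anticlockwise seen from above; it starts between 0 and 0.2 and stops hard at 1.571. It stays where it is left; turning it takes about 2 to 4 N at the peg
- peg (a point): grip point on the upright round wooden peg (20 mm diameter, rising 75 mm above the turntable's top) by which the top is turned; the peg stands 130 mm from the turning axis on the turntable's near right side at first, and moves with it to the far right side; the point is on the peg's axis 60 mm above the turntable's top, 15 mm below the peg's top end
- dish: loose white dished plate, 146 mm across, 27 mm high at the rim, 0.2 to 0.45 kg, standing on the turntable opposite the peg (about 210 mm from it), with a fixed hoop (two thin uprights 138 mm apart at its +y and -y sides) over it; origin at the centre of its underside, z up, x towards its thumb tab. With the turntable at its stop the tab points roughly to the robot's right (-y)
- dish_grip (a point): centre of the dish's grip bar: 12 mm thick (along the dish's x), 90 mm long (along its y), 18 mm high, its centre 115 mm above the dish's underside and right above its middle; the bar is taken from above with the fingers closing along the dish's x
- dish_tab (a point): outer end of the dish's flat thumb tab (34 mm wide, 5 mm thick), 109 mm from the middle along the dish's x, 23.5 mm above its underside
- ball_center (a point): centre of the loose brown truffle ball, 32 mm diameter, 20 g, which rolls freely in the dish's hollow; the hollow slopes gently (6 degrees) to its lowest point in the middle, 8 mm above the dish's underside, and steeply (22 degrees) beyond 30 mm from it; the ball's top stands 40 mm above the underside
- dip_a: small lidded dip tub, 68 mm across, 45 mm high, standing loose on the turntable; it rides round with it; origin at the centre of its underside
- dip_b: the other small lidded dip tub, 68 mm across, 45 mm high, standing loose on the turntable; origin at the centre of its underside
- soup_a: lidded soup tub, 110 mm across, 75 mm high, on the table beyond and left of the turntable; bystander; origin at the centre of its underside
- soup_b: lidded soup tub like the other, on the table beyond and right of the turntable; bystander
- bottle_a: drink bottle, 64 mm across, 190 mm high, on the table at the right; bystander; origin at the centre of its underside
- bottle_b: drink bottle like the other, on the table at the right; bystander
- can: drink can, 66 mm across, 115 mm high, on the table at the left; bystander

How it is judged:
By the outcome, as a careful person would: the job done as asked, in the order asked, and still so for the second after the job is handed in, while the arm keeps its last pose, push and grip.
It also fails if it takes over 70 s, if anything falls off the work surface, if the arm or the gripper's body presses on something with over 40 N, if the wrist force passes 120 N, or if a joint passes its speed limit or range.

ROBOT

A 6-joint arm with a two-finger parallel gripper is mounted at the origin on the work surface. World frame = base frame: x ahead of the robot, y to its left, z up, the work surface at z = 0. Lengths are in m, angles in rad, forces in N, time in s.
With the tool pointing down it reaches from about 0.25 to 0.725 m from the base axis. Payload 4 kg.
Tool frame: the origin (TCP) lies midway between the tips of the shut fingers; the grasp point (between the pads) lies bot.pinch_z behind it (bot.pinch_z is the distance from the TCP to the grasp point, in m); z points along the fingers, y is the direction in which the jaws open and shut (so a half turn about z gives the same grasp; the last joint's range is limited). The gripper opens to 85 mm and grips with 20 to 120 N. Pads are 22 mm wide; open, the fingers measure 114 mm over their backs; the gripper's body (76 mm by 85 mm) begins 54 mm behind the grasp point. The pads swing forward as they close: fully open they stand 13 mm farther back than shut.
Start: joints at [1.109, 0.241, 0.005, 1.335, 0, 1.571], TCP at [0.223, 0.448, 0.231] pointing down, gripper open.
Joint ranges: [-2.72, 2.72], [-1.05, 1.87], [-1.09, 1.28], [-1.99, 2.15], [-1.42, 1.44], [-3.14, 3.14]. Speed limits (rad/s): [2.79, 2.79, 3.14, 3.14, 3.14, 3.14].

INTERFACE

Orientations are given as a unit quaternion [x, y, z, w].
In Python, from workcell import bot gives the robot as it stands. The module is installed in compiled form; this text tells all that it offers.
- The arm moves only by the tool move_arm, never from a script. Its argument "series" is a list that holds one entry, the list of rows, each a list of 7 numbers: the shift along the world's x, y, z in cm, then the turn, a rotation vector about the world's x, y, z in degrees, then the opening, from 0 (shut) to 1 (fully open). A call has exactly 5 rows; each row shifts and turns the pose as measured when the row begins; what a row does not reach is not made up. A row lasts 1/10 s, in which the tool goes at most 50 mm and 8.59 degrees, less where a joint would pass 70% of its speed; a pose out of reach is approached as far as the arm can. A call with a gripper value outside its range is refused whole. The fingers move at their own pace and stop on an object; the grip force is fixed at half the most. Time passes only in rows, so rows that do not move let the fingers close, or fill a call up. It gives the time, the measured TCP pose, the force and the opening at its end, in the units of the state.
- bot.get_obs(): the state, without advancing time (a new reading comes with each control period).
- bot.camera(name): name is "scene" or "top" or "wrist"; returns (picture, depth): 384x512x3 uint8, red, green, blue; 384x512 float32, m along the optical axis (not along the pixel's ray), 0 where there is no reading.
- bot.camera_info(name): a dict with "vfov" (degrees; the focal length in pixels is half the picture's height over the tangent of half this angle, whatever the lens; pixels are square), "cx", "cy" (the principal point, pixels), "cam_to_world" (4x4, takes a point from camera to world coordinates); the wrist camera has in their place "tool_from_camera" (4x4, takes a point from camera to tool coordinates, whose origin is the TCP and whose axes are the flange's). Camera axes: x right, y down, z forward; pixel columns grow to the right and rows downward; lengths in m; the calibration is good to about 2 mm. The wrist camera is an equidistant fisheye: a pixel r from the principal point sees the ray r / f radians off the axis. A picture is of the moment at which its call begins: read the wrist's pose just before it. camera_info takes no time and is no camera call.
- bot.job_done(): hands the job in, once; it reports no verdict.
Trained networks look in the newest picture that a camera, given by its name, has taken for a name from the list of things; names that differ only in an ending like _2 or _b are one class to them, and where a whole thing is asked for, a point or a joint stands for the part that bears it (a point fixed in the world has none). Each returns a list of dicts, best first, with "confidence" (0 to 1); they miss things now and then, are a little off and sometimes report something else, mostly with a low value. They report only what shows in the picture. A call takes as long as a camera call.
- bot.find_in(camera, target): "at" ([x, y, z] in m, in world coordinates, good to about 4 mm: the middle of the surface that is visible of it).
The state is a dict: "clock": time; "joint_pos": joint angles; "joint_vel": joint speeds; "tau": joint torques, N m; "eef_pos": TCP position; "tool_rot": TCP orientation; "ft_force": force on the tool from outside, world axes, zero at the start; "ft_torque": the same for the moment, N m; "grip_width": finger opening in m.
Only numpy, scipy, OpenCV 4.12 (cv2) and the standard library are available. Lean on these libraries where they do the work, as an engineer would, in place of code of your own. Each camera call takes 0.05 s, during which the arm holds its last target.

## Working session

There is one attempt and no reset: what is moved stays moved. The work goes in short steps, Python scripts to look and compute and a tool call to move; the robot and the scene stay as the last step left them, time stands still between calls to the robot, and variables do not carry over. Pictures are saved under pics/ and viewed, and the job is handed in when it is done.

Besides the shell and the picture viewer there is one more tool, called after "Emit:" as name(argument=value, ...) on one line, values as JSON. move_arm: Moves the arm, as the interface text tells. Its arguments: {"type":"object","properties":{"series":{"type":"array","items":{"type":"array","items":{"type":"array","items":{"type":"number"}}}}},"required":["series"]}

```bash
mkdir -p pics; ls
cat > h.py <<'E'
import numpy as np, cv2
from workcell import bot
from scipy.spatial.transform import Rotation as R
def snap(c,fn):
    p,d=bot.camera(c); cv2.imwrite('pics/'+fn,cv2.cvtColor(p,cv2.COLOR_RGB2BGR)); return p,d
def cloud(c,d):
    i=bot.camera_info(c); f=192/np.tan(np.radians(i['vfov'])/2)
    v,u=np.mgrid[0:384,0:512]
    P=np.stack([(u-i['cx'])/f*d,(v-i['cy'])/f*d,d,np.ones_like(d)],-1)
    return (P@np.array(i['cam_to_world']).T)[...,:3]
E
python3 - <<'E'
from h import *
o=bot.get_obs(); print({k:np.round(v,3) for k,v in o.items()}, bot.pinch_z)
for c in ['top','scene']:
    p,d=snap(c,c+'0.png')
    for t in ['peg','dish','dish_grip','dish_tab','ball_center','turntable','dip_a','soup_a','bottle_a','can']:
        print(c,t,[(np.round(r['at'],3).tolist(),round(r['confidence'],2)) for r in bot.find_in(c,t)])
print(bot.get_obs()['clock'])
E
```

```text
pics
{'clock': np.float64(0.0), 'joint_pos': array([1.109, 0.241, 0.004, 1.335, 0.   , 1.571]), 'joint_vel': array([-0.001,  0.   , -0.001,  0.   ,  0.001, -0.001]), 'tau': array([ 0.0000e+00, -3.7232e+01,  2.5241e+01,  1.7000e-02,  0.0000e+00,
       -0.0000e+00]), 'eef_pos': array([0.222, 0.447, 0.23 ]), 'tool_rot': array([ 0.229,  0.973, -0.001, -0.   ]), 'ft_force': array([0.151, 0.173, 0.309]), 'ft_torque': array([0.025, 0.021, 0.026]), 'grip_width': np.float64(0.085)} 0.0187
top peg [([0.538, -0.023, 0.045], 0.69)]
top dish [([0.613, 0.07, 0.069], 0.57)]
top dish_grip [([0.612, 0.069, 0.069], 0.81), ([0.543, -0.022, 0.044], 0.54)]
top dish_tab [([0.609, 0.067, 0.068], 0.84)]
top ball_center [([0.616, 0.069, 0.082], 0.4)]
top turntable [([0.541, -0.017, 0.047], 0.63), ([0.669, -0.053, 0.093], 0.49), ([0.426, -0.002, -0.001], 0.37)]
top dip_a [([0.455, 0.011, 0.09], 0.77), ([0.665, -0.053, 0.091], 0.73)]
top soup_a [([0.715, -0.31, 0.075], 0.85), ([0.729, 0.327, 0.075], 0.81)]
top bottle_a [([0.496, -0.412, 0.126], 0.94), ([0.6, -0.449, 0.124], 0.73), ([0.669, -0.054, 0.092], 0.4)]
top can [([0.491, 0.396, 0.117], 0.67)]
scene peg [([0.584, 0.019, 0.048], 0.57)]
scene dish [([0.616, 0.074, 0.069], 0.66)]
scene dish_grip [([0.613, 0.074, 0.066], 0.85)]
scene dish_tab [([0.614, 0.076, 0.067], 0.58)]
scene ball_center []
scene turntable [([0.584, 0.017, 0.047], 0.77)]
scene dip_a [([0.465, 0.024, 0.091], 0.84)]
scene soup_a [([0.752, 0.335, 0.075], 0.63), ([0.73, -0.291, 0.075], 0.56)]
scene bottle_a [([0.614, -0.444, 0.096], 0.9), ([0.506, -0.404, 0.089], 0.57)]
scene can [([0.511, 0.422, 0.079], 0.86), ([0.615, -0.445, 0.095], 0.41)]
1.1
```

View pics/top0.png

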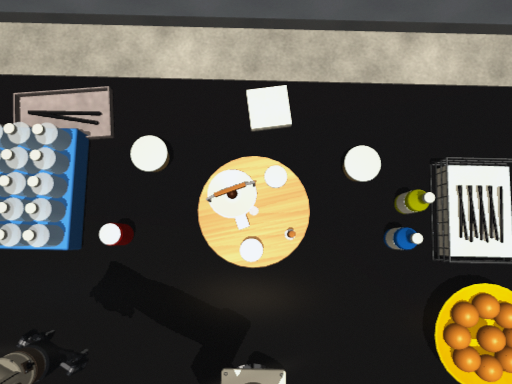

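View pics/scene0.png

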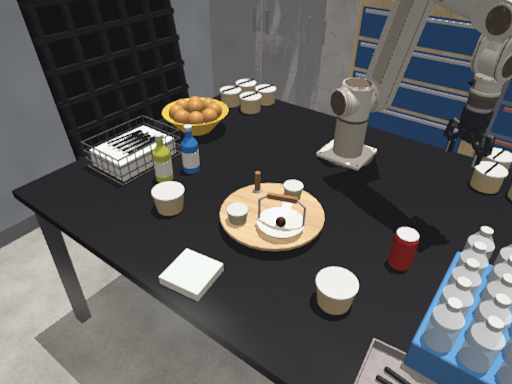

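Run:
```python
from h import *
p,d=snap('top','t1.png'); P=cloud('top',d); np.save('P0.npy',P)
x,y,z=P[...,0],P[...,1],P[...,2]
m=(z>0.04)&(z<0.049)&(x<0.75)&(abs(y)<.25)&(d>0)
from scipy.optimize import least_squares
h=cv2.convexHull(P[...,:2][m].astype(np.float32))[:,0]
r=least_squares(lambda q:np.hypot(h[:,0]-q[0],h[:,1]-q[1])-.17,[.54,0],loss='soft_l1',f_scale=.003);print('tt',r.x,r.fun.std())
a=(d>0)&(np.hypot(x-r.x[0],y-r.x[1])<.19)
for n,lo,hi in [('peg',.112,.127),('bar',.145,.19),('bar2',.127,.19),('tubs',.083,.097)]:
    mm=(a&(z>lo)&(z<hi)).astype(np.uint8)
    k,l,s,c=cv2.connectedComponentsWithStats(mm)
    for i in range(1,k):
        if s[i,4]>5:
            Q=P[l==i]; print(n,s[i],Q.mean(0).round(3),Q.min(0).round(3),Q.max(0).round(3))
```

```text
tt [0.56934172 0.00891838] 0.0004987782925321146
peg [289 231   7   6  36] [ 0.5   -0.101  0.121] [ 0.493 -0.11   0.115] [ 0.507 -0.093  0.126]
bar [206 182  47  17 202] [0.615 0.076 0.166] [0.592 0.014 0.145] [0.64  0.141 0.175]
bar2 [206 181  49  20 215] [0.616 0.075 0.164] [0.589 0.009 0.129] [0.643 0.141 0.175]
tubs [265 165  23  23 408] [ 0.668 -0.054  0.091] [ 0.635 -0.088  0.085] [ 0.701 -0.022  0.096]
tubs [230 191   5   6  15] [0.614 0.074 0.086] [0.607 0.067 0.083] [0.621 0.079 0.09 ]
tubs [240 238  23  24 429] [0.452 0.013 0.091] [ 0.419 -0.019  0.085] [0.485 0.045 0.097]
```

Emit:
move_arm(series=[[[1.85,-3.65,0,0,0,-7,1],[1.85,-3.65,0,0,0,-7,1],[1.85,-3.65,0,0,0,-7,1],[1.85,-3.65,0,0,0,-7,1],[1.85,-3.65,0,0,0,-7,1]]])

```text
clock: 1.65
eef_pos: [0.3158, 0.264, 0.2308]
tool_rot: [0.516, 0.856, 0.001, 0.0]
ft_force: [-0.1, 0.1, -0.0]
grip_width: 0.0855
```

Emit:
move_arm(series=[[[1.85,-3.65,0,0,0,-7,1],[1.85,-3.65,0,0,0,-7,1],[1.85,-3.65,0,0,0,-7,1],[1.85,-3.65,0,0,0,-7,1],[1.85,-3.65,0,0,0,-7,1]]])

```text
clock: 2.15
eef_pos: [0.4109, 0.0738, 0.2321]
tool_rot: [0.758, 0.652, 0.003, 0.002]
ft_force: [0.8, -0.1, -0.0]
grip_width: 0.0852
```

```bash
cat > st.py <<'E'
from h import *
def st():
    o=bot.get_obs(); M=R.from_quat(o['tool_rot']).as_matrix()
    print('t',round(o['clock'],2),'pos',np.round(o['eef_pos']*100,2),'yawY',np.degrees(np.arctan2(M[1,1],M[0,1])).round(1),'z',M[:,2].round(3),'F',o['ft_force'].round(1),'T',o['ft_torque'].round(2),'w',round(o['grip_width'],4),'q',np.round(o['joint_pos'],2))
    # small rotvec to make vertical
    a=np.cross(M[:,2],[0,0,-1]); print('level rv deg',np.degrees(a).round(2))
    return o,M
if __name__=='__main__': st()
E
python3 st.py
```

```text
t 2.15 pos [41.09  7.38 23.21] yawY -8.6 z [ 0.007  0.001 -1.   ] F [ 0.8 -0.1 -0. ] T [ 0.08 -0.04  0.03] w 0.0852 q [ 0.18  0.07 -0.2   1.3  -0.    1.9 ]
level rv deg [-0.05  0.43  0.  ]
```

Emit:
move_arm(series=[[[1.8,-3.5,0,0,0.1,-4.6,1],[1.8,-3.5,0,0,0.1,-4.6,1],[1.8,-3.5,0,0,0.1,-4.6,1],[1.8,-3.5,0,0,0.1,-4.6,1],[1.7,-3.5,0,0,0,-4.6,1]]])

```text
clock: 2.65
eef_pos: [0.5029, -0.1099, 0.2332]
tool_rot: [0.878, 0.479, 0.002, 0.001]
ft_force: [0.6, 0.5, 0.3]
grip_width: 0.0853
```

Run:
```python
from st import *
st()
snap('wrist','w1.png')
print(bot.find_in('wrist','peg'))
```

```text
t 2.65 pos [ 50.29 -10.99  23.32] yawY -32.7 z [ 0.004 -0.    -1.   ] F [0.6 0.5 0.3] T [ 0.02 -0.03  0.06] w 0.0853 q [-0.22  0.27  0.04  1.34  0.    1.93]
level rv deg [0.02 0.22 0.  ]
[{'at': [0.5348, -0.0403, 0.0456], 'confidence': 0.63}]
```

View pics/w1.png

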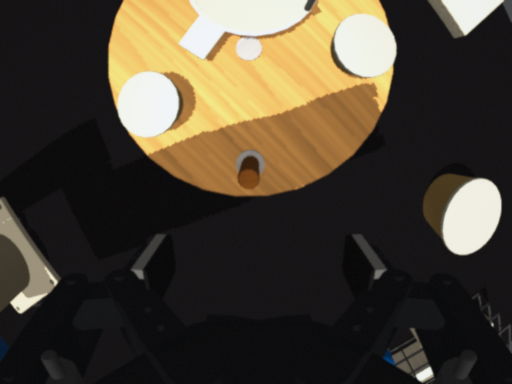

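The wrist view shows the peg (px 248,178) centred between the open fingers and clear of the dip tubs. I'll descend onto it.

Emit:
move_arm(series=[[[-0.3,0.9,-3,0,0,0,1],[0,0,-3.5,0,0,0,1],[0,0,-3,0,0,0,1],[0,0,-2.5,0,0,0,1],[0,0,-2,0,0,0,1]]])

```text
clock: 3.25
eef_pos: [0.5031, -0.1032, 0.092]
tool_rot: [0.878, 0.478, 0.006, 0.005]
ft_force: [1.2, 0.2, -1.1]
grip_width: 0.0854
```

```bash
python3 st.py
```

```text
t 3.25 pos [ 50.31 -10.32   9.2 ] yawY -32.9 z [ 0.014 -0.003 -1.   ] F [ 1.2  0.2 -1.1] T [-0.01 -0.01  0.06] w 0.0854 q [-0.2   0.36 -0.21  0.98  0.    1.94]
level rv deg [0.15 0.8  0.  ]
```

Emit:
move_arm(series=[[[-0.3,0.2,-0.6,0.1,0.8,0,1],[0,0,0,0,0,0,0.3],[0,0,0,0,0,0,0],[0,0,0,0,0,0,0],[0,0,0,0,0,0,0]]])

```text
clock: 3.75
eef_pos: [0.4989, -0.0993, 0.086]
tool_rot: [0.878, 0.479, -0.001, -0.001]
ft_force: [0.3, 0.1, 0.1]
grip_width: 0.0281
```

```bash
python3 st.py
```

```text
t 3.75 pos [49.89 -9.93  8.6 ] yawY -32.7 z [-0.003  0.    -1.   ] F [0.3 0.1 0.1] T [-0.02  0.04  0.01] w 0.0281 q [-0.2   0.37 -0.21  0.99 -0.    1.95]
level rv deg [-0.01 -0.19 -0.  ]
```

```bash
cat > arc.py <<'E'
import sys
from st import *
def run(steps):
    o,M=st(); p=o['eef_pos'][:2]; c=np.array([.5693,.0089]); th=np.arctan2(*(p-c)[::-1]); print('th',np.degrees(th).round(1),'r',np.hypot(*(p-c)).round(4))
    q=p
    for s in steps:
        th+=np.radians(s); n=c+.13*np.array([np.cos(th),np.sin(th)]); print(((n-q)*100).round(2),s); q=n
run([float(a) for a in sys.argv[1:]])
E
python3 arc.py 2 3 4 4 4
```

```text
t 3.75 pos [49.89 -9.93  8.6 ] yawY -32.7 z [-0.003  0.    -1.   ] F [0.3 0.1 0.1] T [-0.02  0.04  0.01] w 0.0281 q [-0.2   0.37 -0.21  0.99 -0.    1.95]
level rv deg [-0.01 -0.19 -0.  ]
th -123.1 r 0.1291
[ 0.33 -0.32] 2.0
[ 0.59 -0.34] 3.0
[ 0.82 -0.4 ] 4.0
[ 0.84 -0.34] 4.0
[ 0.86 -0.28] 4.0
```

Emit:
move_arm(series=[[[0,0,0,0,0,0,0],[0,0,0,0,0,0,0],[0.35,-0.25,0,0,0,2,0],[0.55,-0.32,0,0,0,3,0],[0.75,-0.37,0,0,0,3.5,0]]])

```text
clock: 4.25
eef_pos: [0.5147, -0.1076, 0.0868]
tool_rot: [0.839, 0.545, -0.001, -0.002]
ft_force: [-1.5, 2.2, -2.0]
grip_width: 0.0183
```

```bash
python3 arc.py 4 4 4 4 4
```

```text
t 4.25 pos [ 51.47 -10.76   8.68] yawY -24.0 z [-0.004  0.002 -1.   ] F [-1.5  2.2 -2. ] T [ 0.12 -0.11 -0.31] w 0.0183 q [-0.21  0.4  -0.16  1.01  0.    1.78]
level rv deg [-0.14 -0.21 -0.  ]
th -115.1 r 0.1286
[ 0.78 -0.48] 4.0
[ 0.86 -0.3 ] 4.0
[ 0.88 -0.24] 4.0
[ 0.89 -0.17] 4.0
[ 0.9  -0.11] 4.0
```

Emit:
move_arm(series=[[[0.82,-0.4,0,0,0,4,0],[0.86,-0.3,0,0,0,4,0],[0.88,-0.24,0,0,0,4,0],[0.89,-0.17,0,0,0,4,0],[0.9,-0.11,0,0,0,4,0]]])

```text
clock: 4.75
eef_pos: [0.5594, -0.1186, 0.0868]
tool_rot: [0.728, 0.686, 0.0, -0.004]
ft_force: [-0.3, 2.2, 0.3]
grip_width: 0.0187
```

```bash
python3 arc.py 4 4 4 4 4
```

```text
t 4.75 pos [ 55.94 -11.86   8.68] yawY -3.4 z [-0.005  0.006 -1.   ] F [-0.3  2.2  0.3] T [ 0.27 -0.2  -0.33] w 0.0187 q [-0.21  0.48 -0.03  1.06  0.    1.42]
level rv deg [-0.33 -0.28 -0.  ]
th -94.4 r 0.1279
[ 0.89 -0.25] 4.0
[0.91 0.02] 4.0
[0.9  0.09] 4.0
[0.89 0.15] 4.0
[0.88 0.21] 4.0
```

Emit:
move_arm(series=[[[0.89,-0.1,0,0,0,4,0],[0.91,0.0,0,0,0,4,0],[0.9,0.07,0,0,0,4,0],[0.89,0.14,0,0,0,4,0],[0.88,0.21,0,0,0,4,0]]])

```text
clock: 5.25
eef_pos: [0.6051, -0.1132, 0.0868]
tool_rot: [0.594, 0.805, 0.001, -0.006]
ft_force: [-1.4, 2.6, -0.6]
grip_width: 0.0187
```

```bash
python3 arc.py 4 4 4 4 4
```

```text
t 5.25 pos [ 60.51 -11.32   8.68] yawY 17.2 z [-0.009  0.009 -1.   ] F [-1.4  2.6 -0.6] T [ 0.09 -0.12 -0.35] w 0.0187 q [-0.19  0.57  0.11  1.12  0.01  1.08]
level rv deg [-0.52 -0.5  -0.  ]
th -73.6 r 0.1272
[0.94 0.02] 4.0
[0.84 0.35] 4.0
[0.81 0.4 ] 4.0
[0.78 0.46] 4.0
[0.75 0.51] 4.0
```

Emit:
move_arm(series=[[[0.87,0.22,0,-0.1,-0.1,4,0],[0.84,0.33,0,-0.1,-0.1,4,0],[0.81,0.39,0,-0.1,-0.1,4,0],[0.78,0.45,0,-0.1,-0.1,4,0],[0.74,0.5,0,-0.1,-0.1,4,0]]])

```text
clock: 5.75
eef_pos: [0.6458, -0.0925, 0.0868]
tool_rot: [0.441, 0.898, -0.0, -0.002]
ft_force: [-1.1, 1.2, 0.2]
grip_width: 0.0185
```

```bash
python3 arc.py 3 2 2 2 2
```

```text
t 5.75 pos [64.58 -9.25  8.68] yawY 37.7 z [-0.005  0.001 -1.   ] F [-1.1  1.2  0.2] T [ 0.17  0.1  -0.42] w 0.0185 q [-0.14  0.63  0.23  1.17  0.    0.77]
level rv deg [-0.07 -0.26 -0.  ]
th -53.0 r 0.127
[0.71 0.19] 3.0
[0.34 0.3 ] 2.0
[0.33 0.31] 2.0
[0.32 0.32] 2.0
[0.31 0.33] 2.0
```

Emit:
move_arm(series=[[[0.55,0.4,0,0,0,3,0],[0.45,0.36,0,0,0,2.5,0],[0.35,0.32,0,0,0,2,0],[0.3,0.3,0,0,0,2,0],[0.3,0.3,0,0,0,1.8,0]]])

```text
clock: 6.25
eef_pos: [0.6653, -0.0741, 0.0869]
tool_rot: [0.347, 0.938, -0.0, -0.004]
ft_force: [-2.3, 1.2, -0.2]
grip_width: 0.0182
```

```bash
python3 arc.py 2 2 2 2 2
```

```text
t 6.25 pos [66.53 -7.41  8.69] yawY 49.3 z [-0.007  0.002 -1.   ] F [-2.3  1.2 -0.2] T [ 0.12  0.09 -0.24] w 0.0182 q [-0.11  0.67  0.29  1.2   0.    0.6 ]
level rv deg [-0.13 -0.42 -0.  ]
th -40.8 r 0.1269
[0.53 0.15] 2.0
[0.28 0.36] 2.0
[0.27 0.37] 2.0
[0.25 0.38] 2.0
[0.24 0.39] 2.0
```

Emit:
move_arm(series=[[[0.3,0.34,0,0,0,2,0],[0.28,0.35,0,0,0,2,0],[0.25,0.35,0,0,0,2,0],[0.2,0.3,0,0,0,1.5,0],[0.2,0.3,0,0,0,1.5,0]]])

```text
clock: 6.75
eef_pos: [0.6751, -0.0604, 0.0867]
tool_rot: [0.271, 0.962, -0.004, -0.006]
ft_force: [-13.6, -9.6, 9.2]
grip_width: 0.0187
```

```bash
python3 arc.py 2 2
```

```text
t 6.75 pos [67.51 -6.04  8.67] yawY 58.5 z [-0.014 -0.005 -1.   ] F [-13.6  -9.6   9.2] T [-1.58  1.9   0.22] w 0.0187 q [-0.09  0.69  0.33  1.23 -0.01  0.46]
level rv deg [ 0.29 -0.83  0.  ]
th -33.2 r 0.1265
[0.54 0.19] 2.0
[0.23 0.39] 2.0
```

Emit:
move_arm(series=[[[0.2,0.3,0,0,0,0,0],[0.2,0.3,0,0,0,0,0],[0.2,0.3,0,0,0,0,0],[0,0,0,0,0,0,0],[0,0,0,0,0,0,0]]])

```text
clock: 7.25
eef_pos: [0.6745, -0.0608, 0.0868]
tool_rot: [0.273, 0.962, -0.011, -0.011]
ft_force: [-1.3, -1.1, -0.8]
grip_width: 0.0187
```

```bash
python3 arc.py 2 2
```

```text
t 7.25 pos [67.45 -6.08  8.68] yawY 58.3 z [-0.028 -0.014 -1.   ] F [-1.3 -1.1 -0.8] T [ 0.81 -0.43  0.13] w 0.0187 q [-0.08  0.7   0.35  1.25 -0.02  0.47]
level rv deg [ 0.82 -1.58  0.  ]
th -33.5 r 0.1262
[0.56 0.17] 2.0
[0.23 0.39] 2.0
```

Emit:
move_arm(series=[[[0,0,0,0,0,0,0.3],[0,0,0,0,0,0,0.7],[0,0,0,0,0,0,1],[0,0,0,0,0,0,1],[0,0,0,0,0,0,1]]])

```text
clock: 7.75
eef_pos: [0.6757, -0.0606, 0.0875]
tool_rot: [0.272, 0.962, -0.012, -0.01]
ft_force: [0.2, -0.8, 0.4]
grip_width: 0.0819
```

Emit:
move_arm(series=[[[0,0,2,0,0,0,1],[0,0,4,0,0,0,1],[0,0,4,0,0,0,1],[-1,0,4,0.8,-1.6,0,1],[-3,0,4,0,0,3,1]]])

```text
clock: 8.25
eef_pos: [0.6314, -0.0593, 0.2615]
tool_rot: [0.245, 0.969, -0.003, -0.007]
ft_force: [-0.3, -0.1, 1.9]
grip_width: 0.0853
```

```bash
cat > look.py <<'E'
from st import *
import sys
n=sys.argv[1]; st()
p,d=snap('top','t%s.png'%n); P=cloud('top',d); np.save('P%s.npy'%n,P)
x,y,z=P[...,0],P[...,1],P[...,2]
a=(d>0)&(np.hypot(x-.5693,y-.0089)<.2)
for nm,lo,hi in [('peg',.112,.127),('bar',.145,.19),('tubs',.083,.097),('rim',.06,.08)]:
    k,l,s,c=cv2.connectedComponentsWithStats((a&(z>lo)&(z<hi)).astype(np.uint8))
    for i in range(1,k):
        if s[i,4]>8:
            Q=P[l==i]; e=np.linalg.eigh(np.cov(Q[:,:2].T)); v=e[1][:,1]
            print(nm,s[i],Q.mean(0).round(4),'mid',((Q.min(0)+Q.max(0))/2).round(4),Q.min(0).round(3),Q.max(0).round(3),'axis',np.degrees(np.arctan2(v[1],v[0])).round(1))
E
python3 look.py 2
```

```text
t 8.25 pos [63.14 -5.93 26.15] yawY 61.6 z [-0.015 -0.003 -1.   ] F [-0.3 -0.1  1.9] T [-0.06 -0.04 -0.  ] w 0.0853 q [-0.09  0.53  0.51  1.56 -0.    0.4 ]
level rv deg [ 0.17 -0.83  0.  ]
bar [227 207  17  48 197] [0.5038 0.0577 0.166 ] mid [0.5047 0.0578 0.1599] [0.441 0.034 0.145] [0.569 0.082 0.175] axis -160.1
tubs [210 176  23  23 408] [0.6331 0.1061 0.0905] mid [0.6323 0.1059 0.0903] [0.599 0.073 0.084] [0.665 0.139 0.096] axis 79.2
rim [230 207  24  23 283] [0.5536 0.0428 0.0672] mid [0.5436 0.0445 0.0694] [0.512 0.01  0.06 ] [0.576 0.079 0.079] axis 60.5
rim [212 209  30  48 630] [0.4905 0.0958 0.0679] mid [0.5003 0.0864 0.0691] [0.432 0.043 0.06 ] [0.569 0.13  0.078] axis -159.5
rim [236 226   6  10  19] [0.5083 0.0497 0.076 ] mid [0.5062 0.0517 0.0748] [0.493 0.044 0.07 ] [0.519 0.059 0.08 ] axis -156.1
rim [242 239   7  14  49] [0.4629 0.0333 0.0643] mid [0.4629 0.0322 0.0675] [0.444 0.023 0.06 ] [0.482 0.041 0.075] axis 167.4
```

View pics/t2.png

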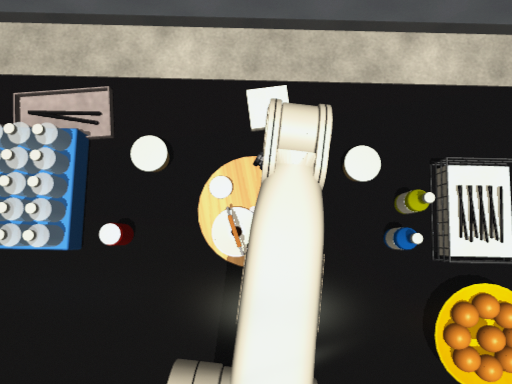

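Emit:
move_arm(series=[[[-2.6,2.4,0,0,-0.3,8.3,1],[-2.6,2.4,0,0,-0.3,8.3,1],[-2.6,2.4,0,0,-0.2,8.3,1],[-2.6,2.4,0,0,0,8.3,1],[-2,1.9,0,0,0,8.3,1]]])

```text
clock: 8.8
eef_pos: [0.5041, 0.0559, 0.2754]
tool_rot: [-0.126, 0.992, 0.001, 0.011]
ft_force: [0.7, -0.1, -0.3]
grip_width: 0.0853
```

Emit:
move_arm(series=[[[-0.2,0.2,0,0,0,6,1],[0,0,0,0,0,1,1],[0,0,0,0,0,0,1],[0,0,0,0,0,0,1],[0,0,0,0,0,0,1]]])

```text
clock: 9.3
eef_pos: [0.5, 0.06, 0.2768]
tool_rot: [-0.189, 0.982, 0.001, 0.012]
ft_force: [-0.2, -0.1, 0.4]
grip_width: 0.0856
```

```bash
python3 - <<'E'
from st import *
o,M=st()
p,d=snap('wrist','w2.png')
i=bot.camera_info('wrist'); f=192/np.tan(np.radians(i['vfov'])/2)
v,u=np.mgrid[0:384,0:512]; dx,dy=u-i['cx'],v-i['cy']; r=np.hypot(dx,dy)+1e-9; th=r/f
# depth along optical axis
t=np.tan(np.minimum(th,1.4))*d
Pc=np.stack([dx/r*t,dy/r*t,d,np.ones_like(d)],-1)
T=np.eye(4);T[:3,:3]=M;T[:3,3]=o['eef_pos']
P=(Pc@(T@np.array(i['tool_from_camera'])).T)[...,:3]
x,y,z=P[...,0],P[...,1],P[...,2]
a=(d>0)&(np.hypot(x-.504,y-.058)<.08)
m=a&(z>.163)&(z<.176)
k,l,s,c=cv2.connectedComponentsWithStats(m.astype(np.uint8))
j=1+np.argmax(s[1:,4]); Q=P[l==j]; print(s[j])
(cx,cy),wh,an=cv2.minAreaRect((Q[:,:2]*1000).astype(np.float32)); print('rect',cx,cy,wh,an, Q[:,2].mean())
e=np.linalg.eigh(np.cov(Q[:,:2].T))[1][:,1]; print('axis',np.degrees(np.arctan2(e[1],e[0])))
m=(d>0)&(z>.11)&(z<.127)&(np.hypot(x-.67,y+.06)<.05); print('peg',P[m].mean(0) if m.any() else None)
for t in ['dish_tab','ball_center']: print(t,[(np.round(r['at'],3),r['confidence']) for r in bot.find_in('wrist',t)])
E
python3 look.py 3
```

```text
t 9.3 pos [50.    6.   27.68] yawY 111.7 z [ 0.024  0.007 -1.   ] F [-0.2 -0.1  0.4] T [-0.01 -0.02 -0.01] w 0.0856 q [ 0.12  0.21  0.09  1.42  0.   -0.26]
level rv deg [-0.42  1.38  0.  ]
[ 249  134   17   99 1329]
rect 503.671142578125 60.03669738769531 (89.84542083740234, 12.04553508758545) 19.82933235168457 0.16893250208809807
axis -160.14595002378454
peg [ 0.67408642 -0.05987802  0.11797045]
dish_tab [(array([0.501, 0.057, 0.067]), 0.62), (array([0.626, 0.106, 0.088]), 0.33)]
ball_center [(array([0.501, 0.055, 0.079]), 0.73), (array([0.504, 0.05 , 0.068]), 0.69)]
t 9.45 pos [49.99  6.   27.67] yawY 111.8 z [ 0.024  0.007 -1.   ] F [ 0.3 -0.4  0.3] T [-0.05  0.01  0.02] w 0.0855 q [ 0.12  0.21  0.09  1.42  0.   -0.26]
level rv deg [-0.43  1.35  0.  ]
peg [276 168   7   7  39] [ 0.6769 -0.0625  0.1204] mid [ 0.6777 -0.0623  0.1187] [ 0.669 -0.071  0.114] [ 0.687 -0.053  0.124] axis 92.0
tubs [210 176  23  23 409] [0.6331 0.1061 0.0904] mid [0.6325 0.106  0.0899] [0.6   0.073 0.084] [0.665 0.139 0.096] axis 55.0
tubs [282 201  24  23 418] [ 0.5622 -0.1079  0.0905] mid [ 0.563  -0.1081  0.0905] [ 0.531 -0.142  0.084] [ 0.596 -0.075  0.097] axis -144.8
rim [245 208  10  11  56] [0.5576 0.0239 0.0696] mid [0.5584 0.0209 0.0687] [0.544 0.007 0.062] [0.573 0.034 0.076] axis -145.7
rim [248 215  26  38 357] [ 0.503  -0.0071  0.0692] mid [ 0.4991 -0.0129  0.0687] [ 0.444 -0.05   0.06 ] [0.554 0.024 0.077] axis 148.8
```

View pics/w2.png

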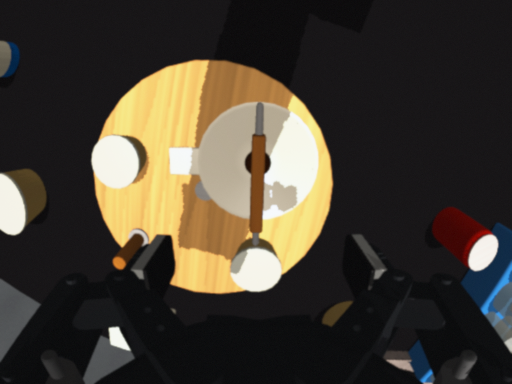

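Emit:
move_arm(series=[[[0.4,0,-2,-0.4,1.4,-1.9,1],[0,0,-3,0,0,0,1],[0,0,-3,0,0,0,1],[0,0,-2,0,0,0,1],[0,0,0,0,0,0,1]]])

```text
clock: 10.0
eef_pos: [0.5054, 0.0592, 0.1745]
tool_rot: [-0.17, 0.985, -0.0, 0.001]
ft_force: [-0.6, -0.5, 0.3]
grip_width: 0.0856
```

```bash
python3 st.py
```

```text
t 10.0 pos [50.54  5.92 17.45] yawY 109.6 z [ 0.002  0.    -1.   ] F [-0.6 -0.5  0.3] T [-0.01  0.02 -0.01] w 0.0856 q [ 0.12  0.29 -0.08  1.2  -0.   -0.23]
level rv deg [-0.01  0.13  0.  ]
```

Emit:
move_arm(series=[[[-0.1,0,-1.5,0,0,0,1],[0,0,-1.3,0,0,0,1],[0,0,-0.5,0,0,0,1],[0,0,0,0,0,0,1],[0,0,0,0,0,0,1]]])

```text
clock: 10.5
eef_pos: [0.5073, 0.059, 0.1447]
tool_rot: [-0.17, 0.985, -0.0, 0.004]
ft_force: [0.2, 0.2, 0.2]
grip_width: 0.0854
```

```bash
python3 st.py
```

```text
t 10.5 pos [50.73  5.9  14.47] yawY 109.5 z [ 0.007  0.001 -1.   ] F [0.2 0.2 0.2] T [-0.02 -0.05  0.  ] w 0.0854 q [ 0.12  0.31 -0.13  1.12 -0.   -0.23]
level rv deg [-0.04  0.42  0.  ]
```

Emit:
move_arm(series=[[[-0.33,0.05,-0.45,0,0.4,0.2,1],[0,0,0,0,0,0,1],[0,0,0,0,0,0,0.7],[0,0,0,0,0,0,0.5],[0,0,0,0,0,0,0.4]]])

```text
clock: 11.0
eef_pos: [0.5054, 0.0598, 0.1426]
tool_rot: [-0.172, 0.985, 0.0, 0.002]
ft_force: [-0.7, -0.5, -0.5]
grip_width: 0.0439
```

```bash
python3 st.py
```

```text
t 11.0 pos [50.54  5.98 14.26] yawY 109.8 z [ 0.004  0.001 -1.   ] F [-0.7 -0.5 -0.5] T [-0.01  0.01  0.04] w 0.0439 q [ 0.12  0.31 -0.14  1.12  0.   -0.23]
level rv deg [-0.08  0.26  0.  ]
```

Emit:
move_arm(series=[[[-0.1,0,-0.25,0,0.25,0,0.35],[0,0,0,0,0,0,0.3],[0,0,0,0,0,0,0.25],[0,0,0,0,0,0,0.2],[0,0,0,0,0,0,0.16]]])

```text
clock: 11.5
eef_pos: [0.5043, 0.0598, 0.1398]
tool_rot: [-0.172, 0.985, 0.001, -0.0]
ft_force: [0.5, 0.4, 0.3]
grip_width: 0.0137
```

Emit:
move_arm(series=[[[0,0,0,0,0,0,0.14],[0,0,0,0,0,0,0.12],[0,0,0,0,0,0,0.08],[0,0,0,0,0,0,0],[0,0,0,0,0,0,0]]])

```text
clock: 12.0
eef_pos: [0.5042, 0.06, 0.1399]
tool_rot: [-0.172, 0.985, 0.001, -0.0]
ft_force: [-0.3, -0.0, -0.6]
grip_width: 0.0111
```

```bash
python3 st.py
```

```text
t 12.0 pos [50.42  6.   13.99] yawY 109.8 z [-0.     0.002 -1.   ] F [-0.3 -0.  -0.6] T [-0.02  0.   -0.05] w 0.0111 q [ 0.12  0.31 -0.14  1.12  0.   -0.23]
level rv deg [-0.09 -0.02 -0.  ]
```

Emit:
move_arm(series=[[[0,0,0.2,0,0,0,0],[0,0,0.3,0,0,0,0],[0,0,0.4,0,0,0,0],[0,0,0.5,0,0,0,0],[0,0,0.5,0,0,0,0]]])

```text
clock: 12.5
eef_pos: [0.5018, 0.0595, 0.1574]
tool_rot: [-0.172, 0.985, 0.001, -0.004]
ft_force: [0.6, -0.6, -3.8]
grip_width: 0.0113
```

```bash
python3 st.py
```

```text
t 12.5 pos [50.18  5.95 15.74] yawY 109.8 z [-0.007  0.001 -1.   ] F [ 0.6 -0.6 -3.8] T [ 0.   -0.   -0.05] w 0.0113 q [ 0.12  0.3  -0.11  1.17  0.   -0.23]
level rv deg [-0.04 -0.42 -0.  ]
```

Emit:
move_arm(series=[[[0.05,0,0.6,0,-0.15,0,0],[0.05,0,0.8,0,-0.15,0,0],[0.05,0,1,0,-0.2,0,0],[0.05,0,1,0,-0.2,0,0],[0.05,0,1,0,-0.2,0,0]]])

```text
clock: 13.0
eef_pos: [0.5043, 0.0595, 0.2052]
tool_rot: [-0.171, 0.985, -0.001, 0.005]
ft_force: [-0.1, 0.6, -3.3]
grip_width: 0.011
```

```bash
python3 st.py
```

```text
t 13.0 pos [50.43  5.95 20.52] yawY 109.7 z [ 0.009  0.001 -1.   ] F [-0.1  0.6 -3.3] T [-0.05 -0.    0.02] w 0.011 q [ 0.12  0.26 -0.04  1.26 -0.   -0.23]
level rv deg [-0.04  0.54  0.  ]
```

Emit:
move_arm(series=[[[0,0,1,0,0.1,0,0],[0,0,1,0,0.1,0,0],[0,0,0.8,0,0.1,0,0],[0,0,0.5,0,0.05,0,0],[0,0,0.2,0,0,0,0]]])

```text
clock: 13.5
eef_pos: [0.5054, 0.0596, 0.2459]
tool_rot: [-0.172, 0.985, -0.0, 0.004]
ft_force: [0.3, -0.8, -3.8]
grip_width: 0.0109
```

```bash
python3 st.py; python3 look.py 4; python3 -c "
from h import *
snap('scene','s4.png')"
```

```text
t 13.5 pos [50.54  5.96 24.59] yawY 109.8 z [ 0.008  0.001 -1.   ] F [ 0.3 -0.8 -3.8] T [ 0.03 -0.   -0.02] w 0.0109 q [ 0.12  0.25  0.05  1.37  0.   -0.23]
level rv deg [-0.07  0.43  0.  ]
t 13.5 pos [50.54  5.96 24.59] yawY 109.8 z [ 0.008  0.001 -1.   ] F [ 0.3 -0.8 -3.8] T [ 0.03 -0.   -0.02] w 0.0109 q [ 0.12  0.25  0.05  1.37  0.   -0.23]
level rv deg [-0.07  0.43  0.  ]
peg [276 168   7   8  39] [ 0.6768 -0.0626  0.1205] mid [ 0.677  -0.0623  0.119 ] [ 0.667 -0.071  0.113] [ 0.687 -0.054  0.125] axis -146.2
bar [245 205  30  49 566] [ 0.5139 -0.0032  0.1755] mid [ 0.5087 -0.0086  0.1719] [ 0.445 -0.048  0.16 ] [0.573 0.031 0.184] axis 163.5
tubs [210 176  23  19 355] [0.6369 0.1069 0.0904] mid [0.6375 0.1059 0.0901] [0.61  0.073 0.084] [0.665 0.138 0.096] axis 100.4
tubs [282 201  24  23 420] [ 0.5623 -0.108   0.0904] mid [ 0.5629 -0.108   0.0904] [ 0.531 -0.141  0.084] [ 0.595 -0.075  0.097] axis 52.9
```

View pics/s4.png

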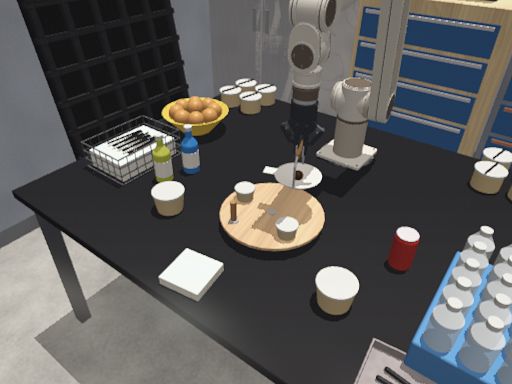

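Emit:
move_arm(series=[[[-0.05,-0.05,0,0,0.1,1,0],[-0.05,-0.1,0,0,0.1,2,0],[-0.05,-0.15,0,0,0.1,3,0],[-0.05,-0.15,0,0,0.1,3,0],[-0.05,-0.15,0,0,0.05,3,0]]])

```text
clock: 14.1
eef_pos: [0.5008, 0.0533, 0.2423]
tool_rot: [-0.279, 0.96, 0.001, -0.004]
ft_force: [-0.6, 0.1, -3.5]
grip_width: 0.011
```

```bash
python3 st.py
```

```text
t 14.1 pos [50.08  5.33 24.23] yawY 122.4 z [-0.008  0.    -1.   ] F [-0.6  0.1 -3.5] T [-0.01 -0.02  0.  ] w 0.011 q [ 0.11  0.25  0.05  1.37  0.   -0.46]
level rv deg [-0.01 -0.45 -0.  ]
```

Emit:
move_arm(series=[[[0,-0.15,0.05,0,-0.1,3,0],[0,-0.15,0.05,0,-0.1,3,0],[0,-0.15,0.05,0,-0.1,3,0],[0,-0.15,0.05,0,-0.05,3,0],[0,-0.15,0.05,0,-0.05,3,0]]])

```text
clock: 14.6
eef_pos: [0.4985, 0.0451, 0.2411]
tool_rot: [-0.409, 0.913, 0.001, -0.004]
ft_force: [0.8, -0.5, -3.5]
grip_width: 0.0106
```

```bash
python3 st.py
```

```text
t 14.6 pos [49.85  4.51 24.11] yawY 138.3 z [-0.008 -0.003 -1.   ] F [ 0.8 -0.5 -3.5] T [ 0.05 -0.02 -0.  ] w 0.0106 q [ 0.09  0.24  0.04  1.37 -0.   -0.75]
level rv deg [ 0.15 -0.49  0.  ]
```

Emit:
move_arm(series=[[[0.05,-0.15,0.1,0,-0.15,3,0],[0.05,-0.15,0.1,0,-0.15,3,0],[0.05,-0.15,0.1,0,-0.15,3,0],[0.05,-0.15,0.1,0,-0.15,3,0],[0.05,-0.15,0.1,0,-0.1,3,0]]])

```text
clock: 15.1
eef_pos: [0.4987, 0.0369, 0.2425]
tool_rot: [-0.531, 0.847, -0.001, -0.002]
ft_force: [-0.1, 0.4, -3.8]
grip_width: 0.011
```

```bash
python3 st.py
```

```text
t 15.1 pos [49.87  3.69 24.25] yawY 154.1 z [-0.003 -0.005 -1.   ] F [-0.1  0.4 -3.8] T [-0.03 -0.03  0.03] w 0.011 q [ 0.08  0.24  0.03  1.37 -0.   -1.04]
level rv deg [ 0.26 -0.17  0.  ]
```

Remaining: 25.9° of yaw.

Emit:
move_arm(series=[[[0,-0.12,0.05,0.08,-0.1,3,0],[0,-0.1,0.05,0.08,-0.1,3,0],[0,-0.1,0.05,0.05,-0.1,3,0],[0,-0.1,0.05,0.05,-0.1,3,0],[0,-0.08,0.05,0,-0.1,3,0]]])

```text
clock: 15.6
eef_pos: [0.4966, 0.0313, 0.2416]
tool_rot: [-0.643, 0.766, 0.0, -0.001]
ft_force: [0.5, 0.8, -3.4]
grip_width: 0.011
```

```bash
python3 st.py
```

```text
t 15.6 pos [49.66  3.13 24.16] yawY 170.0 z [-0.001 -0.001 -1.   ] F [ 0.5  0.8 -3.4] T [ 0.01 -0.01 -0.01] w 0.011 q [ 0.06  0.23  0.02  1.36 -0.   -1.33]
level rv deg [ 0.04 -0.06  0.  ]
```

Emit:
move_arm(series=[[[0.05,0,0,0,0,3,0],[0.05,0,0,0,0,2.5,0],[0,0,0,0,0,2,0],[0,0,0,0,0,1.5,0],[0,0,0,0,0,0.5,0]]])

```text
clock: 16.1
eef_pos: [0.4955, 0.0308, 0.2385]
tool_rot: [0.708, -0.707, -0.002, 0.003]
ft_force: [-0.1, -0.5, -4.2]
grip_width: 0.0109
```

```bash
python3 st.py
```

```text
t 16.1 pos [49.55  3.08 23.85] yawY -179.9 z [-0.008 -0.002 -1.   ] F [-0.1 -0.5 -4.2] T [ 0.02 -0.03  0.01] w 0.0109 q [ 0.06  0.24  0.02  1.36 -0.   -1.51]
level rv deg [ 0.11 -0.45  0.  ]
```

Emit:
move_arm(series=[[[0.1,0,0.2,0.1,-0.25,0,0],[0.1,0,0.2,0,-0.2,0,0],[0,0,0,0,0,0,0],[0,0,0,0,0,0,0],[0,0,0,0,0,0,0]]])

```text
clock: 16.6
eef_pos: [0.4975, 0.0307, 0.2426]
tool_rot: [0.707, -0.707, 0.0, -0.0]
ft_force: [0.6, -0.5, -2.7]
grip_width: 0.0111
```

```bash
python3 - <<'E'
from st import *
st()
p,d=snap('scene','s5.png'); P=cloud('scene',d); x,y,z=P[...,0],P[...,1],P[...,2]
o=bot.get_obs(); zb=o['eef_pos'][2]+.0187-.115; print('under est',zb)
rr=np.hypot(x-o['eef_pos'][0],y-o['eef_pos'][1])
m=(d>0)&(rr<.13)&(z>zb+.015)&(z<zb+.035)
Q=P[m]; print(m.sum(),Q.min(0),Q.max(0))
t=m&(rr>.08)&(rr<.112); print('tab',t.sum(),P[t].mean(0), np.degrees(np.arctan2(P[t][:,1].mean()-o['eef_pos'][1],P[t][:,0].mean()-o['eef_pos'][0])))
# plane of the rim/tab
r=m&(rr>.066); A=np.c_[P[r][:,:2]-o['eef_pos'][:2],np.ones(r.sum())]; print('slope deg',np.degrees(np.linalg.lstsq(A,P[r][:,2],rcond=None)[0][:2]))
print('ball',bot.find_in('scene','ball_center'))
img=cv2.imread('pics/s5.png')[90:260,170:400]; cv2.imwrite('pics/s5z.png',cv2.resize(img,None,fx=3,fy=3))
p,d=snap('wrist','w5.png'); print(bot.find_in('wrist','ball_center'))
E
python3 look.py 5
```

```text
t 16.6 pos [49.75  3.07 24.26] yawY -179.9 z [ 0. -0. -1.] F [ 0.6 -0.5 -2.7] T [0.01 0.08 0.04] w 0.0111 q [ 0.06  0.23  0.02  1.36 -0.   -1.51]
level rv deg [0.   0.01 0.  ]
under est 0.14625735083549668
808 [ 0.42478854 -0.03976908  0.16135181] [0.61169545 0.10353335 0.18090128]
tab 80 [0.59390322 0.03262673 0.17328332] 1.132576738377218
slope deg [-0.16887352 -0.18425292]
ball []
[{'at': [0.4866, 0.0261, 0.1793], 'confidence': 0.71}, {'at': [0.558, -0.1027, 0.0933], 'confidence': 0.22}]
t 16.8 pos [49.74  3.07 24.24] yawY -179.9 z [-0. -0. -1.] F [-0.5 -0.2 -3.7] T [-0.04 -0.   -0.05] w 0.011 q [ 0.06  0.23  0.02  1.36 -0.   -1.51]
level rv deg [ 0.   -0.01  0.  ]
peg [276 168   7   8  40] [ 0.6768 -0.0625  0.1195] mid [ 0.6774 -0.0623  0.1183] [ 0.667 -0.071  0.112] [ 0.687 -0.054  0.124] axis -149.0
bar [240 193  13   6  63] [0.5995 0.0296 0.1742] mid [0.5987 0.0289 0.1744] [0.591 0.013 0.17 ] [0.606 0.045 0.179] axis 100.2
bar [266 216   7  16  79] [ 0.5199 -0.033   0.1733] mid [ 0.5243 -0.0348  0.1733] [ 0.504 -0.043  0.168] [ 0.545 -0.026  0.179] axis -167.3
bar [266 234   7  17  66] [ 0.4796 -0.0345  0.1734] mid [ 0.4748 -0.0354  0.1734] [ 0.453 -0.044  0.168] [ 0.496 -0.027  0.178] axis 173.0
tubs [210 176  23  23 405] [0.633  0.1061 0.0904] mid [0.6325 0.1057 0.0904] [0.6   0.073 0.084] [0.665 0.138 0.097] axis 45.7
tubs [282 201  24  23 417] [ 0.5623 -0.1081  0.0906] mid [ 0.5629 -0.1082  0.0902] [ 0.531 -0.142  0.084] [ 0.595 -0.074  0.097] axis -136.9
```

View pics/s5z.png

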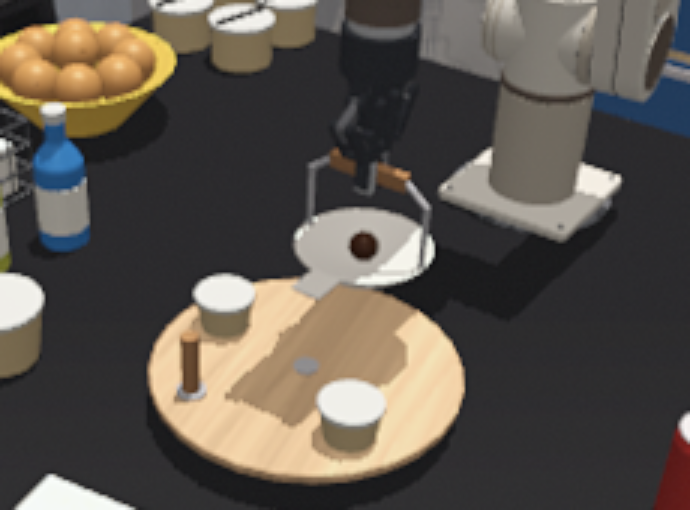

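View pics/w5.png

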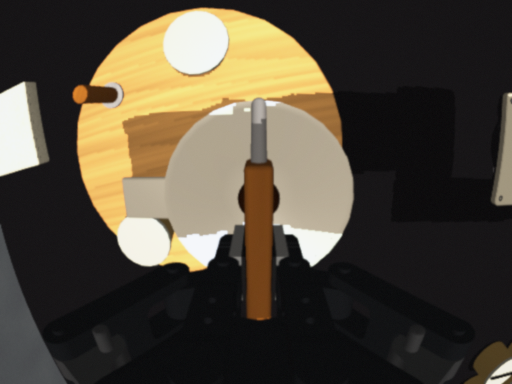

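View pics/t5.png

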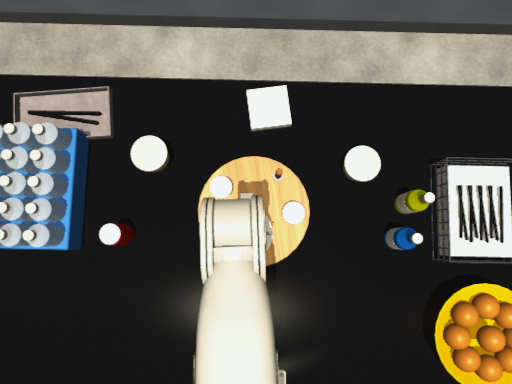

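The pictures show the dish held up, with the tab (px 320,285 in the zoom) pointing across the table and the ball (363,245) in the dish's middle. The tubs, peg and bystanders are undisturbed. I'll let one still call pass, then hand in.

Emit:
move_arm(series=[[[0,0,0,0,0,0,0],[0,0,0,0,0,0,0],[0,0,0,0,0,0,0],[0,0,0,0,0,0,0],[0,0,0,0,0,0,0]]])

```text
clock: 17.35
eef_pos: [0.4974, 0.0307, 0.2423]
tool_rot: [0.707, -0.707, -0.0, 0.0]
ft_force: [0.6, -0.7, -3.3]
grip_width: 0.011
```

Run:
```python
from st import *
st(); print(bot.job_done())
```

```text
t 17.35 pos [49.74  3.07 24.23] yawY -179.9 z [-0. -0. -1.] F [ 0.6 -0.7 -3.3] T [ 0.03  0.05 -0.02] w 0.011 q [ 0.06  0.23  0.02  1.36  0.   -1.51]
level rv deg [ 0.   -0.02  0.  ]
the job is handed in; nothing more can be done
None
```

I turned the turntable by its peg to the hard stop, lifted the dish by its hoop about 10 cm, and then turned it about 70° in the air. Its tab now points to the guest's side. I handed the job in at 17.35 s with the arm still holding the dish. 70° was enough because the tab pointed about 20° off straight right when the turntable reached its stop.

**Stop:** the peg stopped advancing when I kept pushing, and the force rose to about 17 N. It was still at that spot in the last picture.

**Dish:** it was over the turntable with its underside about 10 cm above it, with neither tub nor the peg under it. The tool was vertical to within 0.1° and the rim fit showed about 0.2° of slope. While moving, the tool tilted by up to about 0.5°.

**Tab direction:** about 0° by the arm's pose, about 1° by the scene depth.

**Ball:** the scene and wrist pictures showed it in the middle of the dish. One check disagreed: the detector missed the ball in the scene view. In the wrist view it reported a point about 1 cm off centre, but the bar partly hides the ball there.

**Other things:** the tubs on the turntable, soup tubs, bottles and can all looked upright and unshifted.

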